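Clear the desk into the push-lock box

TASK

Put away the small desk things lying on either side of the wooden desk box (whichever of the stapler, power bank, whiteboard eraser and little clip carton are there today): raise the lid until it rests back on its stop, lay everything inside, shut the lid fully and lock it. The lock is the round push-push button on the box's front deck: it stands tall when unlocked and stays lower when locked, and it may start either way, so feel which it is; press it fully home and let go to change it, and check at the end that it has stayed down. Do not disturb the glass tumbler, the potted plant or the computer mouse.

Things in the scene. Friction and masses are not known exactly. Their poses are not given: they have to be found in the camera images.
- box: Wooden desk box, fixed; outside 200 (x) by 280 (y) by 75 mm high without lid. Origin: centre of its underside, on the desk; its x runs from its front (robot side) to its back, z up; turned a little about z. Front part, x -100 to -38 mm, is a solid deck with top at z 75 mm; behind it is the bay (see box_in) under the lid.
- box_in (a point): Centre of the bay's floor: box x 28 mm, y 0, z 32 mm, same axes as the box. Inside, the bay spans box x -38 to 94 mm and y -134 to 134 mm; floor at z 32 mm, rim at z 75 mm (43 mm deep); walls 6 mm thick. A steel catch loop hangs 17 mm below the front edge of the lid.
- lid (a joint): Angle of the lid, rad: 0 shut, grows as it opens, stop at 1.75 (100 deg, leaning back, rests there by its weight). Free hinge: falls shut if let go before upright. Board 141 by 280 by 8 mm, 0.25 kg, over the bay. With the lock on it lifts only 3 to 4 mm; if the lock is put on while the lid is up, the lid cannot go fully shut.
- lid_hinge (a point): Middle of the lid's hinge line, which runs along the box's y axis at the back rim: box x 100 mm, z 75.5 mm.
- lid_handle (a point): Middle of the lid's steel bar handle: 11 mm thick, 100 mm long, along box y, centre line 35 mm above the lid's outer face, posts at 44 mm either side; 133 mm from the hinge line along the lid, 43 mm square to it (shut: box x -33, z 118.5 mm), 8 mm in from the lid's front edge. Pinched from above, fingers closing along box x, it turns between the fingers as the lid swings.
- lock_top (a point): Centre of the top of the push-push button, a metal cylinder 28 mm across on the deck at box x -72 mm, y 0, moving straight down. Top at box z 93 mm when out (unlocked), 88 latched in (locked), 78.5 fully home. Only a full press and release changes the state. Spring: 4 N out, 5.5 N latched, 8 N home: 2 to 3 N of touch does not move it, 10 to 15 N sends it home; damped: press under 30 mm/s.
- stapler: Stapler, black on a grey foot, 92 long (x) by 28 wide (y, foot; 22 upper part) by 35 mm high, 0.14 kg. Origin: centre of its underside. None if it is not there today.
- powerbank: Metal power bank, 92 (x) by 40 (y) by 22 mm high, 0.16 kg. Origin: centre of its underside. None if it is not there today.
- eraser: Whiteboard eraser, grey felt under a white grip, 88 (x) by 36 (y) by 30 mm high, 0.05 kg. Origin: centre of its underside. None if it is not there today.
- clipbox: Small white carton of paper clips with a brown patch on each long side, 58 (x) by 36 (y) by 28 mm high, 0.08 kg. Origin: centre of its underside. None if it is not there today.
- tumbler: Glass tumbler, 72 mm across, 110 mm high, standing beyond the box; leave it alone. Origin: centre of its underside.
- potplant: Small plant in a white pot, 84 mm across, leaves to about 150 mm high, standing beyond the box; leave it alone. Origin: centre of its underside.
- mouse: White computer mouse, 110 (x) by 60 (y) by 30 mm high, lying behind the box; leave it alone. Origin: centre of its underside.

How it is judged:
On the way, in this order (a step that is already met when the one before it is completed fails the run):
1. the lid has been opened and rests on its stop (value of joint lid above 1.68 rad), for 0.4 s.
2. all the things that are there lie in the bay, with the lid still open (value of joint lid above 1.5 rad and x of stapler in the frame of box between -0.038 and 0.094 m and y of stapler in the frame of box between -0.134 and 0.134 m and z of stapler in the frame of box between 0.02 and 0.06 m and x of powerbank in the frame of box between -0.038 and 0.094 m and y of powerbank in the frame of box between -0.134 and 0.134 m and z of powerbank in the frame of box between 0.02 and 0.06 m and x of eraser in the frame of box between -0.038 and 0.094 m and y of eraser in the frame of box between -0.134 and 0.134 m and z of eraser in the frame of box between 0.02 and 0.06 m and x of clipbox in the frame of box between -0.038 and 0.094 m and y of clipbox in the frame of box between -0.134 and 0.134 m and z of clipbox in the frame of box between 0.02 and 0.06 m), for 0.3 s.
3. the lid has been shut again with the things inside (value of joint lid below 0.03 rad and x of stapler in the frame of box between -0.038 and 0.094 m and y of stapler in the frame of box between -0.134 and 0.134 m and z of stapler in the frame of box between 0.02 and 0.06 m and x of powerbank in the frame of box between -0.038 and 0.094 m and y of powerbank in the frame of box between -0.134 and 0.134 m and z of powerbank in the frame of box between 0.02 and 0.06 m and x of eraser in the frame of box between -0.038 and 0.094 m and y of eraser in the frame of box between -0.134 and 0.134 m and z of eraser in the frame of box between 0.02 and 0.06 m and x of clipbox in the frame of box between -0.038 and 0.094 m and y of clipbox in the frame of box between -0.134 and 0.134 m and z of clipbox in the frame of box between 0.02 and 0.06 m), for 0.2 s.
At the end, for the whole second after the job is handed in: every thing that is there lies in the box's bay (its origin between the bay's walls and 20 to 60 mm above the box's underside), the lid is shut (under 0.03 rad) and the lock button is latched in (its top 83 to 90.5 mm above the box's underside) (all of step 3 and z of lock_top in the frame of box between 0.083 and 0.0905 m); the robot touches nothing.
It fails at once if the tumbler is moved more than 30 mm (distance of tumbler from where it was at the start of the episode above 0.03 m).
It fails at once if the potted plant is moved more than 30 mm (distance of potplant from where it was at the start of the episode above 0.03 m).
It fails at once if the computer mouse is moved more than 30 mm (distance of mouse from where it was at the start of the episode above 0.03 m).
Of stapler, powerbank, eraser, clipbox only 2 to 4 are there at a start; the rules pass over those that are not, and their reading is None.
At some moment in a run one of stapler, powerbank, eraser, clipbox may be knocked a few centimetres aside while the robot is not near it.
Once in a run the grip may slacken for a moment while it holds something.
It also fails if it takes over 208 s, if anything falls off the work surface, if the arm or the gripper's body presses on something with over 40 N, if the wrist force passes 120 N, or if a joint passes its speed limit or range.

ROBOT

A 6-joint arm with a two-finger parallel gripper is mounted at the origin on the work surface. World frame = base frame: x ahead of the robot, y to its left, z up, the work surface at z = 0. Lengths are in m, angles in rad, forces in N, time in s.
With the tool pointing down it reaches from about 0.25 to 0.85 m from the base axis. Payload 12.5 kg.
Tool frame: the origin (TCP) lies on the centre line of the jaws, within the pads' length; the fingertips stand 11 mm ahead of it and the grasp point (between the pads) lies 8 mm behind it (arm.tcp_to_tips is the distance from the TCP to the fingertips, in m); z points along the fingers, y is the line along which they close (so a half turn about z gives the same grasp; the last joint's range is limited). The gripper opens to 93 mm and grips with 3 to 60 N. Pads are 15 mm wide; open, the fingers measure 128 mm over their backs; the gripper's body (75 mm by 188 mm) begins 65 mm behind the grasp point.
Start: joints at [1.11, 0.351, 1.652, -0, 1.139, -0.085], TCP at [0.202, 0.512, 0.23] pointing down, gripper open.
Joint ranges: [-2.75, 2.75], [-0.79, 2.1], [0.01, 2.65], [-1.57, 4.71], [0.07, 3.14], [-2.87, 2.87]. Speed limits (rad/s): [2.22, 2.22, 2.79, 3.14, 3.14, 3.14].

INTERFACE

Orientations are given as a rotation vector (axis times angle).
In Python, from station import arm, vision, sign_off gives the robot as it stands. The module is installed in compiled form; this text tells all that it offers.
- The arm moves only by the shell command python3 -m jog 'ROWS' [FORCE]. ROWS is JSON, a list of rows, each a list of 7 numbers: the closure, from 0 (fully open) to 1 (shut), then the shift along the tool's x, y, z in m, then the turn, a rotation vector about the tool's x, y, z in degrees. In form: [[fingers, tx, ty, tz, ax, ay, az], ...]. A call has exactly 5 rows; each row is the pose to reach, as a shift and turn from the pose commanded when the call began, along the tool's axes at that moment; what a row does not reach only later rows make up. A row lasts 1/12 s, in which the tool goes at most 41.7 mm and 7.16 degrees, less where a joint would pass 70% of its speed; a pose out of reach is approached as far as the arm can. A call with a gripper value outside its range is refused whole. The fingers move at their own pace and stop on an object; FORCE is the grip in N (left out, the last holds). Time passes only in rows, so rows that repeat a pose let the fingers close, or fill a call up. It gives the time, the measured TCP pose, the force, the opening and the grip force at its end, in the units of the state.
- arm.get_obs(): the state, without advancing time (a new reading comes with each control period).
- vision.camera(name): name is "scene" or "side" or "wrist"; returns the picture (480x640x3 uint8, red, green, blue); there is no depth.
- vision.camera_model(name): a dict with "mtx" (3x3 intrinsics, pixels), "R" (3x3) and "t" (3): a world point X has camera coordinates R X + t; the wrist camera has in their place "tool_from_camera" (4x4, takes a point from camera to tool coordinates, whose origin is the TCP and whose axes are the flange's). Camera axes: x right, y down, z forward; pixel columns grow to the right and rows downward; lengths in m; the calibration is good to about 2 mm. A picture is of the moment at which its call begins: read the wrist's pose just before it. camera_model takes no time and is no camera call.
- sign_off(): hands the job in; it is judged then, once.
The state is a dict: "clock": time; "joint_pos": joint angles; "joint_vel": joint speeds; "tau": joint torques, N m; "tcp_pos": TCP position; "ee_rot": TCP orientation; "ft_force": force on the tool from outside, world axes, zero at the start; "torque": the same for the moment, N m; "width": finger opening in m; "finger_force": force on a finger pad.
Only numpy, scipy, OpenCV 4.12 (cv2) and the standard library are available. Lean on these libraries where they do the work, as an engineer would, in place of code of your own. Each camera call takes 0.05 s, during which the arm holds its last target. There are 200 camera calls.

## Working session

There is one attempt and no reset: what is moved stays moved. The work goes in short steps, Python scripts to look and compute and a shell command to move; the robot and the scene stay as the last step left them, time stands still between calls to the robot, and variables do not carry over. Pictures are saved under pics/ and viewed, at most 14 in all, crops included, and the job is handed in when it is done.

```bash
mkdir -p pics; python3 - <<'E'
from station import arm, vision
import cv2,numpy as np
o=arm.get_obs();print(o)
for n in("scene","side","wrist"):
    cv2.imwrite(f"pics/{n}0.png",vision.camera(n)[:,:,::-1])
    print(n,vision.camera_model(n))
E
```

```text
{'clock': 0.0, 'joint_pos': array([ 1.11036448e+00,  3.51243695e-01,  1.65242624e+00,  3.73543550e-06,
        1.13909190e+00, -8.46424596e-02]), 'joint_vel': array([ 0.00209958,  0.00068774,  0.00097541,  0.00029641,  0.00040569,
       -0.00044399]), 'tau': array([ 2.89614236e-04, -4.97323501e+01, -2.85262495e+01,  6.99615455e-02,
        2.56627297e-02, -1.05393954e-04]), 'tcp_pos': array([0.20170301, 0.51132297, 0.22909652]), 'ee_rot': array([-5.86764342e-01, -3.08598623e+00,  1.76715205e-03]), 'ft_force': array([ 0.69670782,  1.03993515, -0.54416422]), 'torque': array([0.00988761, 0.01883148, 0.0026788 ]), 'finger_force': 0.0, 'width': 0.0928037176616859}
scene {'mtx': array([[471.79390145,   0.        , 319.37888471],
       [  0.        , 471.79390145, 232.62523303],
       [  0.        ,   0.        ,   1.        ]]), 'R': array([[ 0.15565481,  0.98776511,  0.00957427],
       [ 0.80371296, -0.12100445, -0.58258339],
       [-0.57429702,  0.09837687, -0.81271454]]), 't': array([-0.0914891 , -0.39590345,  1.28905165])}
side {'mtx': array([[437.71102698,   0.        , 324.60655442],
       [  0.        , 437.71102698, 248.17452423],
       [  0.        ,   0.        ,   1.        ]]), 'R': array([[ 0.87389479, -0.48572562,  0.01945574],
       [-0.24875643, -0.48121971, -0.840564  ],
       [ 0.41764595,  0.72972476, -0.54136276]]), 't': array([-0.50550107,  0.24533711,  0.65686634])}
wrist {'mtx': array([[345.98108181,   0.        , 317.2468253 ],
       [  0.        , 345.98108181, 242.23642716],
       [  0.        ,   0.        ,   1.        ]]), 'tool_from_camera': array([[ 8.34033698e-04, -9.62196523e-01, -2.72354834e-01,
         7.59946075e-02],
       [ 9.99999323e-01,  5.81409724e-04,  1.00825351e-03,
         4.70835225e-04],
       [-8.11788277e-04, -2.72355490e-01,  9.62196356e-01,
        -1.55604646e-01],
       [ 0.00000000e+00,  0.00000000e+00,  0.00000000e+00,
         1.00000000e+00]])}
```

View pics/scene0.png

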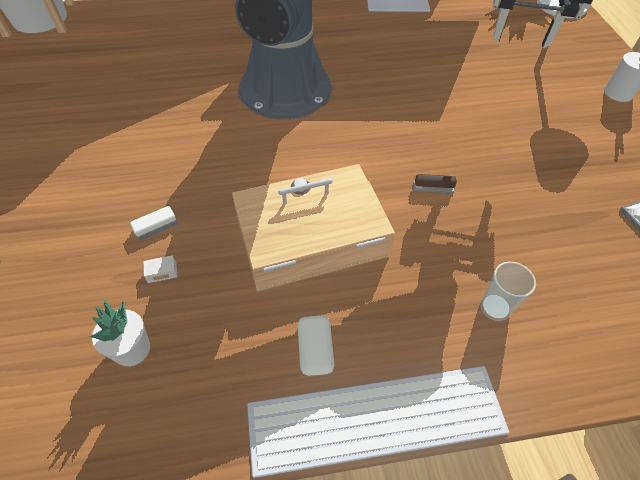

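View pics/side0.png

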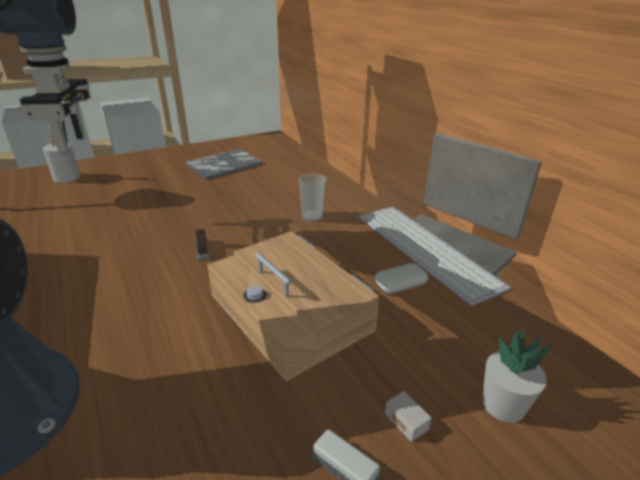

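The scene view shows the stapler at (435,184), the eraser at (153,221) and the clip carton at (160,269). There is no power bank. The box's lid corners are near (233,193), (360,166) and (394,232), and the handle runs (280,190) to (331,182). The side view shows the button at (254,292) and the handle (258,256) to (288,288).

```bash
cat > h.py <<'E'
import numpy as np,cv2
from station import arm,vision
from scipy.spatial.transform import Rotation as Ro
def ray(n,uv,pose=None):
    m=vision.camera_model(n);d=np.linalg.inv(m["mtx"])@np.array([*uv,1.])
    if n=="wrist":
        T=m["tool_from_camera"];R=Ro.from_rotvec(pose[1]).as_matrix()
        return R@T[:3,3]+pose[0],R@T[:3,:3]@d
    return -m["R"].T@m["t"],m["R"].T@d
def plane(n,uv,z,pose=None):
    c,d=ray(n,uv,pose);return c+d*(z-c[2])/d[2]
def tri(a,b):
    A=np.zeros((3,3));v=np.zeros(3)
    for c,d in(a,b):
        d=d/np.linalg.norm(d);P=np.eye(3)-np.outer(d,d);A+=P;v+=P@c
    return np.linalg.solve(A,v)
def proj(n,X,pose=None):
    m=vision.camera_model(n)
    if n=="wrist":
        T=m["tool_from_camera"];R=Ro.from_rotvec(pose[1]).as_matrix()
        p=T[:3,:3].T@(R.T@(np.array(X)-pose[0])-T[:3,3])
    else:p=m["R"]@np.array(X)+m["t"]
    p=m["mtx"]@p;return p[:2]/p[2]
E
python3 - <<'E'
from h import *
np.set_printoptions(precision=4,suppress=True)
s=cv2.imread("pics/scene0.png");d=cv2.imread("pics/side0.png")
cs=[cv2.resize(s[150:300,100:240],None,fx=2.5,fy=2.5,interpolation=2),cv2.resize(s[150:300,220:400],None,fx=2.5,fy=2.5,interpolation=2)]
cv2.imwrite("pics/c1.png",np.hstack(cs))
cv2.imwrite("pics/c2.png",cv2.resize(d[220:390,190:390],None,fx=3.5,fy=3.5,interpolation=2))
for z,l in((.083,[(233,193),(360,166),(394,232),(251,263)]),(.1185,[(280,190),(331,182)]),(.035,[(435,181)]),(.03,[(153,218)]),(.028,[(158,263)]),(0,[(255,290),(497,308),(128,352)]),(.03,[(316,345)])):
    for p in l: print(z,p,plane("scene",p,z))
print(tri(ray("scene",(280,190)),ray("side",(288,288))),tri(ray("scene",(331,182)),ray("side",(258,256))))
E
```

```text
0.083 (233, 193) [ 0.4293 -0.1538  0.083 ]
0.083 (360, 166) [0.3935 0.1176 0.083 ]
0.083 (394, 232) [0.5733 0.1467 0.083 ]
0.083 (251, 263) [ 0.6024 -0.1297  0.083 ]
0.1185 (280, 190) [ 0.4662 -0.0597  0.1185]
0.1185 (331, 182) [0.4603 0.0422 0.1185]
0.035 (435, 181) [0.4183 0.2865 0.035 ]
0.03 (153, 218) [ 0.427  -0.3274  0.03  ]
0.028 (158, 263) [ 0.5399 -0.3132  0.028 ]
0 (255, 290) [ 0.6126 -0.1316  0.    ]
0 (497, 308) [ 0.7216  0.3244 -0.    ]
0 (128, 352) [ 0.7045 -0.3668  0.    ]
0.03 (316, 345) [ 0.7548 -0.0326  0.03  ]
[ 0.4657 -0.0626  0.1126] [0.4573 0.0427 0.1148]
```

View pics/c1.png

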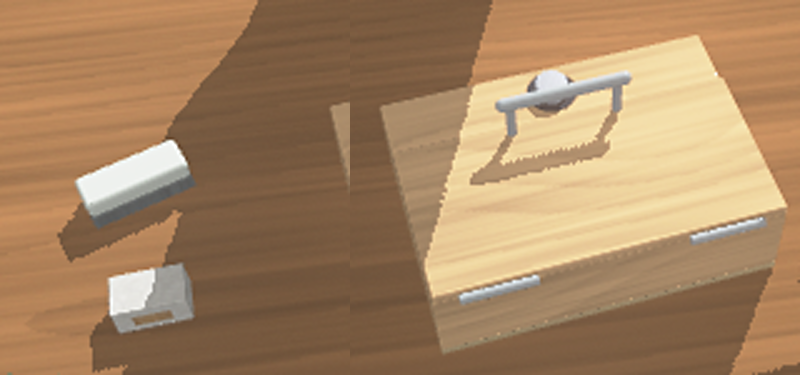

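View pics/c2.png

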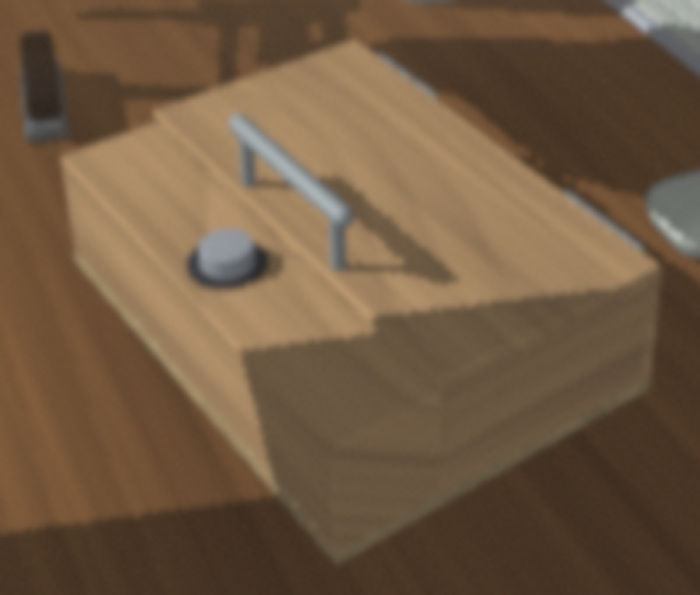

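Crop 1 gives the box corners precisely, and the front corner at (232.4,192.8) confirms the box yaw. Crop 2 shows the button standing on the deck at (254.6,289.4) and the bottom box corners.

```bash
python3 - <<'E'
from h import *
np.set_printoptions(precision=4,suppress=True)
L=[("scene",(232.4,192.8),.075,-.1,-.14),("scene",(359.2,164.4),.075,-.1,.14),("scene",(394.4,233.2),.083,.1,.14),("scene",(251.2,268.4),.083,.1,-.14),("scene",(257.6,290.8),0,.1,-.14),("scene",(388.4,257.2),0,.1,.14),
("scene",(278.8,192),.1185,-.033,-.05),("scene",(332.4,180.8),.1185,-.033,.05),("side",(257.4,254),.1185,-.033,.05),("side",(288.6,281.7),.1185,-.033,-.05),("side",(211.4,294.9),0,-.1,.14),("side",(286.6,380.6),0,-.1,-.14),("side",(375.7,330),0,.1,-.14)]
from scipy.optimize import least_squares
P=np.array([plane(n,p,z)[:2] for n,p,z,*_ in L]);B=np.array([l[3:] for l in L])
def f(q):
    c,s=np.cos(q[2]),np.sin(q[2]);return (B@np.array([[c,s],[-s,c]])+q[:2]-P).ravel()
r=least_squares(f,[.5,0,.1],loss="soft_l1",f_scale=.004);q=r.x;print(q,np.degrees(q[2]));print(f(q).reshape(-1,2)*1e3)
c,s=np.cos(q[2]),np.sin(q[2])
def W(x,y,z):return np.array([q[0]+c*x-s*y,q[1]+s*x+c*y,z])
print("handle",W(-.033,0,.1185),"lock",W(-.072,0,.093))
for z in(.093,.088):print(z,proj("side",W(-.072,0,z)),proj("scene",W(-.072,0,z)))
# objects
g=cv2.imread("pics/scene0.png");hsv=cv2.cvtColor(g,cv2.COLOR_BGR2HSV)
for nm,(x0,x1,y0,y1),m,z in(("er",(120,190,195,245),(hsv[...,1]<60)&(hsv[...,2]>150),.03),("clip",(135,190,250,290),(hsv[...,1]<60)&(hsv[...,2]>90),.02),("stap",(405,465,165,200),hsv[...,2]<60,.033)):
    k=np.zeros(m.shape,np.uint8);k[y0:y1,x0:x1]=m[y0:y1,x0:x1]
    ct=max(cv2.findContours(k,0,1)[0],key=cv2.contourArea)[:,0]
    w=np.array([plane("scene",p,z)[:2] for p in ct]).astype(np.float32)
    print(nm,cv2.contourArea(ct),cv2.minAreaRect(w))
E
```

```text
[ 0.4975 -0.0049  0.1434] 8.218880726072403
[[-3.0051 -2.0113]
 [-2.6645  0.3494]
 [ 0.262   1.2773]
 [ 2.5728  1.066 ]
 [ 1.3411 -2.409 ]
 [-1.0009  2.4591]
 [ 1.0837  3.4471]
 [ 0.0872 -5.5573]
 [ 0.7387 -4.1414]
 [-0.2037  0.9599]
 [ 1.744   3.7099]
 [-0.9538  0.0598]
 [-0.4352 -1.0662]]
handle [ 0.4649 -0.0096  0.1185] lock [ 0.4263 -0.0152  0.093 ]
0.093 [254.535 286.893] [300.2498 181.0844]
0.088 [254.7245 289.1281] [300.3065 182.715 ]
er 660.0 ((0.4326627552509308, -0.3273824155330658), (0.04443884640932083, 0.08783216774463654), 22.60013771057129)
clip 688.5 ((0.5481017231941223, -0.31201621890068054), (0.054563477635383606, 0.06386560946702957), 5.302116870880127)Traceback (most recent call last):
  File "<stdin>", line 18, in <module>
ValueError: max() iterable argument is empty
```

```bash
cat >> h.py <<'E'
BX=np.array([.4975,-.0049]);BY=.1434
def W(x,y,z,q=None):
    c,s=np.cos(BY),np.sin(BY);return np.array([BX[0]+c*x-s*y,BX[1]+s*x+c*y,z])
def inbox(p):
    c,s=np.cos(BY),np.sin(BY);d=np.array(p[:2])-BX;return np.array([c*d[0]+s*d[1],-s*d[0]+c*d[1]])
def pose():
    o=arm.get_obs();return o["tcp_pos"],o["ee_rot"]
def go(T,yaw):  # yaw deg: world direction of tool y, tool pointing down (mod 180)
    p,r=pose();R=Ro.from_rotvec(r).as_matrix();best=None
    for k in(0,180):
        a=np.radians(yaw+k);y=np.array([np.cos(a),np.sin(a),0]);z=np.array([0,0,-1.]);D=np.c_[np.cross(y,z),y,z]
        v=Ro.from_matrix(R.T@D).as_rotvec(degrees=True)
        if best is None or np.linalg.norm(v)<np.linalg.norm(best):best=v
    print("shift",np.round(R.T@(np.array(T)-p),4),"turn",np.round(best,1),"inbox",np.round(inbox(p)*1e3,1),"z",round(p[2],4))
E
python3 - <<'E'
from h import *
go(W(-.072,0,.14),8.2)
E
```

```text
shift [-0.4021 -0.4074  0.0896] turn [-0.   0.  60.3] inbox [-218.9  553.3] z 0.2292
```

```bash
python3 -m jog '[[1,-0.028,-0.028,0,0,0,0],[1,-0.056,-0.056,0,0,0,0],[1,-0.084,-0.084,0,0,0,0],[1,-0.112,-0.112,0,0,0,0],[1,-0.14,-0.14,0,0,0,0]]' 20
python3 -m jog '[[1,-0.028,-0.028,0,0,0,0],[1,-0.056,-0.056,0,0,0,0],[1,-0.084,-0.084,0,0,0,0],[1,-0.112,-0.112,0,0,0,0],[1,-0.14,-0.14,0,0,0,0]]'
python3 -m jog '[[1,-0.028,-0.028,0.01,0,0,7],[1,-0.056,-0.056,0.02,0,0,14],[1,-0.084,-0.084,0.03,0,0,21],[1,-0.122,-0.127,0.04,0,0,28],[1,-0.122,-0.127,0.05,0,0,35]]'
python3 -c "
from h import *
go(W(-.072,0,.13),8.2)"
```

```text
clock: 0.57
tcp_pos: [0.2808, 0.3282, 0.2295]
ee_rot: [-0.586, -3.086, 0.0]
ft_force: [1.8, -0.7, -0.3]
width: 0.0641
finger_force: 0.0
clock: 0.98
tcp_pos: [0.3597, 0.1466, 0.2297]
ee_rot: [0.586, 3.086, 0.0]
ft_force: [0.9, 0.6, -0.2]
width: 0.0305
finger_force: 0.0
clock: 1.4
tcp_pos: [0.428, -0.0182, 0.1798]
ee_rot: [1.498, 2.759, 0.0]
ft_force: [0.3, 0.5, -0.1]
width: 0.0013
finger_force: 0.0
shift [0.0036 0.0001 0.0498] turn [ 0.1  0.1 24.8] inbox [-70.7  -3.3] z 0.1798
```

```bash
python3 -m jog '[[1,0.004,0,0.02,0,0,7],[1,0.004,0,0.03,0,0,14],[1,0.004,0,0.04,0,0,21],[1,0.004,0,0.05,0,0,24.8],[1,0.004,0,0.062,0,0,24.8]]'
python3 -m jog '[[1,0,0,0.004,0,0,0],[1,0,0,0.008,0,0,0],[1,0,0,0.01,0,0,0],[1,0,0,0.011,0,0,0],[1,0,0,0.012,0,0,0]]'
python3 -m jog '[[1,0,0,0.001,0,0,0],[1,0,0,0.002,0,0,0],[1,0,0,0.002,0,0,0],[1,0,0,0.003,0,0,0],[1,0,0,0.003,0,0,0]]'
python3 -c "
from h import *
go(W(-.072,0,.104),8.2)"
```

```text
clock: 1.82
tcp_pos: [0.4242, -0.0112, 0.1172]
ee_rot: [2.053, 2.378, 0.0]
ft_force: [0.1, 1.1, 0.5]
width: 0.0005
finger_force: 0.0
clock: 2.23
tcp_pos: [0.4244, -0.0112, 0.1059]
ee_rot: [2.047, 2.383, 0.0]
ft_force: [0.1, 1.4, -0.9]
width: 0.0002
finger_force: 0.0
clock: 2.65
tcp_pos: [0.4242, -0.0112, 0.1026]
ee_rot: [-2.047, -2.383, 0.0]
ft_force: [0.7, -0.7, -0.7]
width: 0.0005
finger_force: 0.0
shift [-0.0043  0.0015 -0.0014] turn [-0.  -0.   0.5] inbox [-73.5   4.3] z 0.1026
```

```bash
python3 -m jog '[[1,0,0,0.001,0,0,0],[1,-0.002,0,0.001,0,0,0],[1,-0.003,0,0.001,0,0,0],[1,-0.004,0.001,0.001,0,0,0],[1,-0.004,0.001,0.001,0,0,0]]'
python3 -m jog '[[1,0,0,0.001,0,0,0],[1,0,0,0.001,0,0,0],[1,0,0,0.001,0,0,0],[1,0,0,0.002,0,0,0],[1,0,0,0.002,0,0,0]]'
python3 -m jog '[[1,0,0,0.001,0,0,0],[1,0,0,0.001,0,0,0],[1,0,0,0.001,0,0,0],[1,0,0,0.002,0,0,0],[1,0,0,0.002,0,0,0]]'
```

```text
clock: 3.07
tcp_pos: [0.426, -0.0152, 0.1017]
ee_rot: [2.047, 2.383, 0.0]
ft_force: [0.0, 0.3, -0.5]
width: 0.0005
finger_force: 0.0
clock: 3.48
tcp_pos: [0.4257, -0.015, 0.0995]
ee_rot: [-2.047, -2.383, 0.0]
ft_force: [0.3, 0.2, 0.0]
width: 0.0005
finger_force: 0.0
clock: 3.9
tcp_pos: [0.4258, -0.015, 0.0977]
ee_rot: [2.047, 2.383, 0.0]
ft_force: [-1.6, 0.6, 5.4]
width: 0.0006
finger_force: 2.6
```

```bash
python3 -m jog '[[1,0,0,0.0015,0,0,0],[1,0,0,0.003,0,0,0],[1,0,0,0.0045,0,0,0],[1,0,0,0.006,0,0,0],[1,0,0,0.007,0,0,0]]'
python3 -m jog '[[1,0,0,0.001,0,0,0],[1,0,0,0.0015,0,0,0],[1,0,0,0.002,0,0,0],[1,0,0,0.002,0,0,0],[1,0,0,0.002,0,0,0]]'
```

```text
clock: 4.32
tcp_pos: [0.4258, -0.015, 0.0908]
ee_rot: [2.047, 2.383, 0.0]
ft_force: [-2.1, 0.5, 8.8]
width: 0.0001
finger_force: 4.2
clock: 4.73
tcp_pos: [0.4259, -0.015, 0.0896]
ee_rot: [2.047, 2.383, 0.0]
ft_force: [-6.3, -1.0, 22.4]
width: 0.0005
finger_force: 11.6
```

```bash
python3 -m jog '[[1,0,0,-0.002,0,0,0],[1,0,0,-0.004,0,0,0],[1,0,0,-0.006,0,0,0],[1,0,0,-0.008,0,0,0],[1,0,0,-0.01,0,0,0]]'
python3 -m jog '[[1,0,0,-0.001,0,0,0],[1,0,0,-0.002,0,0,0],[1,0,0,-0.002,0,0,0],[1,0,0,-0.002,0,0,0],[1,0,0,-0.002,0,0,0]]'
python3 -m jog '[[0.3,0,0,-0.02,0,0,0],[0.3,0,0,-0.04,0,0,0],[0.4,0,0,-0.06,0,0,0],[0.4,0,0,-0.07,0,0,0],[0.4,0,0,-0.07,0,0,0]]'
python3 - <<'E'
from h import *
p=pose();im=vision.camera("wrist")[:,:,::-1];cv2.imwrite("pics/w1.png",im)
np.save("w1.npy",np.array(p))
for n in((-.05),(.05)):print(proj("wrist",W(-.033,n,.1185),p))
go(W(-.033,0,.1105+.05),8.2)
E
```

```text
clock: 5.15
tcp_pos: [0.4258, -0.015, 0.0988]
ee_rot: [2.047, 2.383, 0.0]
ft_force: [-0.5, -0.5, 2.9]
width: 0.0007
finger_force: 1.7
clock: 5.57
tcp_pos: [0.4258, -0.015, 0.1006]
ee_rot: [2.047, 2.383, 0.0]
ft_force: [-1.4, 0.2, 4.9]
width: 0.0004
finger_force: 2.4
clock: 5.98
tcp_pos: [0.4268, -0.0151, 0.1722]
ee_rot: [2.045, 2.381, 0.003]
ft_force: [0.6, 0.5, 1.4]
width: 0.0292
finger_force: 0.0
[372.57203519 337.29908931]
[381.24901654 190.24267663]
shift [-0.0005  0.039   0.0105] turn [0.1 0.  0.5] inbox [-72.    0.2] z 0.171
```

View pics/w1.png

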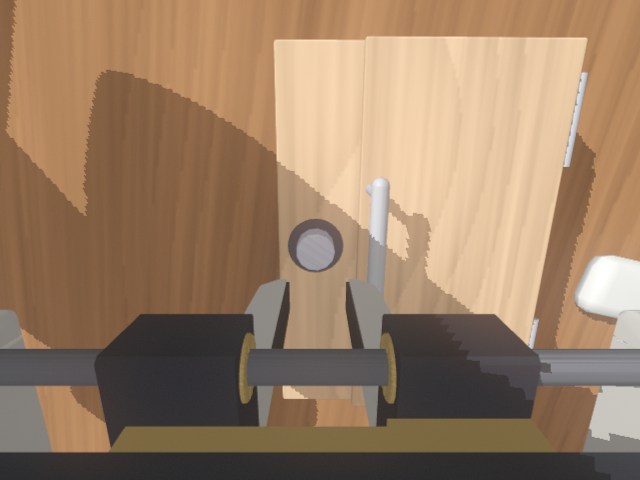

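The wrist view shows the button at (316,250), handle end at (380,180), deck left corners at (275,41) and (586,38), and the right front corner at (283,398). I'll refine the box pose with these while moving to the handle.

```bash
python3 - <<'E'
from h import *
p=np.load("w1.npy")
for uv,z,n in(((275,41),.075,(-100,140)),((586,38),.083,(100,140)),((366,37),.083,(-41,140)),((316,250),.093,(-72,0)),((380,179),.1185,(-33,50)),((283,398),.075,(-100,-140))):
    print(n,np.round(inbox(plane("wrist",uv,z,p))*1e3,1))
E
python3 -m jog '[[0.4,0,0.01,0,0,0,0.5],[0.4,0,0.02,0,0,0,0.5],[0.4,0,0.03,0,0,0,0.5],[0.4,0,0.039,0,0,0,0.5],[0.4,0,0.039,0,0,0,0.5]]'
```

```text
(-100, 140) [-99.8 140.8]
(100, 140) [ 97.4 142.4]
(-41, 140) [-41.6 141.6]
(-72, 0) [-72.    4.1]
(-33, 50) [-34.1  56.7]
(-100, -140) [ -99.6 -136.3]
clock: 6.45
tcp_pos: [0.4661, -0.0089, 0.1701]
ee_rot: [-2.057, -2.374, -0.0]
ft_force: [-0.9, -0.4, 0.5]
width: 0.0553
finger_force: 0.0
```

```bash
sed -i 's/BX=np.array(.*;BY/BX=np.array([.4972,-.0026]);BY/' h.py
python3 -m jog '[[0.65,0,0,0.01,0,0,0],[0.65,0,0,0.02,0,0,0],[0.65,0,0,0.03,0,0,0],[0.65,0,0,0.045,0,0,0],[0.65,0,0,0.059,0,0,0]]'
python3 -m jog '[[1,0,0,0,0,0,0],[1,0,0,0,0,0,0],[1,0,0,0,0,0,0],[1,0,0,0,0,0,0],[1,0,0,0,0,0,0]]' 30
python3 - <<'E'
from h import *
go(W(-.033,0,.1105),8.2)
p,r=pose();R=Ro.from_rotvec(r).as_matrix()
prev=W(-.033,0,.1185)
for th in range(0,101,4):
    a=np.radians(th)+np.arctan2(.043,.133);X=W(.1-.1398*np.cos(a),0,.0755+.1398*np.sin(a))
    print(th,np.round((R.T@(X-prev))*1e3,1))
E
```

```text
clock: 6.87
tcp_pos: [0.4636, -0.0091, 0.1101]
ee_rot: [-2.057, -2.373, 0.001]
ft_force: [0.4, 0.4, 0.4]
width: 0.0332
finger_force: 0.0
clock: 7.28
tcp_pos: [0.4641, -0.0092, 0.1121]
ee_rot: [-2.057, -2.374, 0.001]
ft_force: [-2.1, -0.4, 2.0]
width: 0.0101
finger_force: 30.0
shift [0.0018 0.0007 0.0016] turn [-0.  0. -0.] inbox [-33.8  -1.8] z 0.1121
0 [-0. -0. -0.]
4 [ 0.   3.3 -9.2]
8 [  0.    7.3 -18.1]
12 [  0.   11.8 -26.7]
16 [  0.  17. -35.]
20 [  0.   22.7 -42.9]
24 [  0.   29.  -50.4]
28 [  0.   35.7 -57.4]
32 [  0.  43. -64.]
36 [  0.   50.6 -70. ]
40 [  0.   58.7 -75.5]
44 [  0.   67.2 -80.4]
48 [  0.   75.9 -84.7]
52 [  0.   85.  -88.3]
56 [  0.   94.2 -91.4]
60 [  0.  103.7 -93.7]
64 [ 1.000e-01  1.133e+02 -9.550e+01]
68 [ 1.00e-01  1.23e+02 -9.65e+01]
72 [ 1.000e-01  1.328e+02 -9.680e+01]
76 [ 1.000e-01  1.425e+02 -9.650e+01]
80 [ 1.000e-01  1.522e+02 -9.550e+01]
84 [ 1.000e-01  1.618e+02 -9.380e+01]
88 [ 1.000e-01  1.713e+02 -9.150e+01]
92 [ 1.000e-01  1.806e+02 -8.850e+01]
96 [ 1.000e-01  1.896e+02 -8.490e+01]
100 [ 1.000e-01  1.984e+02 -8.060e+01]
```

```bash
python3 -m jog '[[1,0,0.003,-0.009,0,0,0],[1,0,0.007,-0.018,0,0,0],[1,0,0.012,-0.027,0,0,0],[1,0,0.017,-0.035,0,0,0],[1,0,0.023,-0.043,0,0,0]]'
python3 -m jog '[[1,0,0.006,-0.0075,0,0,0],[1,0,0.013,-0.0145,0,0,0],[1,0,0.020,-0.021,0,0,0],[1,0,0.028,-0.027,0,0,0],[1,0,0.036,-0.0325,0,0,0]]'
```

```text
clock: 7.7
tcp_pos: [0.4859, -0.006, 0.1556]
ee_rot: [-2.056, -2.372, 0.004]
ft_force: [-9.6, -3.5, 4.0]
width: 0.01
finger_force: 30.0
clock: 8.12
tcp_pos: [0.5219, -0.0008, 0.189]
ee_rot: [-2.056, -2.373, 0.003]
ft_force: [-7.3, -1.7, 6.6]
width: 0.0102
finger_force: 30.0
```

```bash
python3 -m jog '[[1,0,0.0085,-0.005,0,0,0],[1,0,0.017,-0.009,0,0,0],[1,0,0.026,-0.013,0,0,0],[1,0,0.0355,-0.016,0,0,0],[1,0,0.045,-0.018,0,0,0]]'
python3 -m jog '[[1,0,0.0095,-0.002,0,0,0],[1,0,0.019,-0.003,0,0,0],[1,0,0.029,-0.003,0,0,0],[1,0,0.039,-0.003,0,0,0],[1,0,0.0485,-0.002,0,0,0]]'
python3 -m jog '[[1,0,0.0095,0.002,0,0,0],[1,0,0.019,0.004,0,0,0],[1,0,0.028,0.007,0,0,0],[1,0,0.037,0.0105,0,0,0],[1,0,0.041,0.0125,0,0,0]]'
python3 - <<'E'
from h import *
p,r=pose()
b=inbox(p)[0];print(b,p[2]+.008, np.degrees(np.arctan2(p[2]+.008-.0755,.1-b)-np.arctan2(.043,.133)))
E
```

```text
clock: 8.53
tcp_pos: [0.5678, 0.0056, 0.207]
ee_rot: [2.057, 2.373, 0.001]
ft_force: [-3.6, -1.2, 4.3]
width: 0.0099
finger_force: 30.0
clock: 8.95
tcp_pos: [0.6159, 0.0127, 0.2085]
ee_rot: [2.057, 2.374, 0.001]
ft_force: [-1.5, -1.0, 2.9]
width: 0.01
finger_force: 30.0
clock: 9.37
tcp_pos: [0.6572, 0.0185, 0.195]
ee_rot: [2.057, 2.373, 0.002]
ft_force: [0.2, -0.1, 2.5]
width: 0.0099
finger_force: 30.0
0.1613816240466475 0.20297116267322726 97.79592009325111
```

```bash
python3 -m jog '[[1,0,0.002,0.0015,0,0,0],[1,0,0.004,0.003,0,0,0],[1,0,0.005,0.004,0,0,0],[1,0,0.005,0.004,0,0,0],[1,0,0.005,0.004,0,0,0]]'
python3 -m jog '[[0.75,0,0,0,0,0,0],[0.75,0,0,0,0,0,0],[0.75,0,0,0,0,0,0],[0.75,0,0,0,0,0,0],[0.75,0,0,0,0,0,0]]'
python3 -m jog '[[0.75,0,0,-0.01,0,0,0],[0.75,0,0,-0.02,0,0,0],[0.75,0,0,-0.03,0,0,0],[0.75,0,0,-0.04,0,0,0],[0.75,0,0,-0.06,0,0,0]]'
```

```text
clock: 9.78
tcp_pos: [0.6612, 0.0191, 0.1927]
ee_rot: [2.057, 2.373, 0.002]
ft_force: [-5.9, -0.2, 13.9]
width: 0.0102
finger_force: 30.0
clock: 10.2
tcp_pos: [0.6608, 0.0191, 0.1903]
ee_rot: [-2.057, -2.374, 0.0]
ft_force: [-0.9, -0.0, -0.9]
width: 0.0235
finger_force: 0.0
clock: 10.62
tcp_pos: [0.6603, 0.0191, 0.2506]
ee_rot: [-2.057, -2.373, 0.002]
ft_force: [0.7, -0.1, 0.3]
width: 0.0232
finger_force: 0.0
```

```bash
python3 -m jog '[[0,0,0,-0.03,0,0,0],[0,-0.03,0,-0.06,0,0,0],[0,-0.065,-0.01,-0.06,0,0,0],[0,-0.1,-0.02,-0.06,0,0,0],[0,-0.135,-0.035,-0.06,0,0,0]]'
python3 -m jog '[[0,-0.03,-0.025,0,0,0,0],[0,-0.06,-0.05,0,0,0,0],[0,-0.09,-0.075,0,0,0,0],[0,-0.12,-0.1,0,0,0,0],[0,-0.14,-0.12,0,0,0,0]]'
python3 -m jog '[[0,-0.01,-0.02,0,0,0,0],[0,-0.02,-0.04,0,0,0,0],[0,-0.02,-0.055,0,0,0,0],[0,-0.02,-0.055,0,0,0,0],[0,-0.02,-0.055,0,0,0,0]]'
python3 - <<'E'
from h import *
p=pose();print(p);im=vision.camera("wrist")[:,:,::-1];cv2.imwrite("pics/w2.png",im);np.save("w2.npy",np.array(p))
im2=vision.camera("scene")[:,:,::-1];cv2.imwrite("pics/s2.png",im2)
cv2.imwrite("pics/v2.png",np.hstack([cv2.resize(im,(400,300)),cv2.resize(im2,(400,300))]))
E
```

```text
clock: 11.03
tcp_pos: [0.6455, -0.1208, 0.3122]
ee_rot: [2.055, 2.373, 0.001]
ft_force: [0.4, -0.4, -0.5]
width: 0.0515
finger_force: 0.0
clock: 11.45
tcp_pos: [0.5449, -0.2776, 0.3119]
ee_rot: [2.058, 2.372, -0.0]
ft_force: [-0.4, -0.7, 0.3]
width: 0.0852
finger_force: 0.0
clock: 11.87
tcp_pos: [0.4949, -0.3029, 0.3118]
ee_rot: [2.058, 2.372, 0.0]
ft_force: [0.8, 0.5, 0.6]
width: 0.0927
finger_force: 0.0
(array([ 0.4948994 , -0.30293897,  0.31178056]), array([2.05778125e+00, 2.37195804e+00, 4.48177289e-04]))
```

View pics/v2.png

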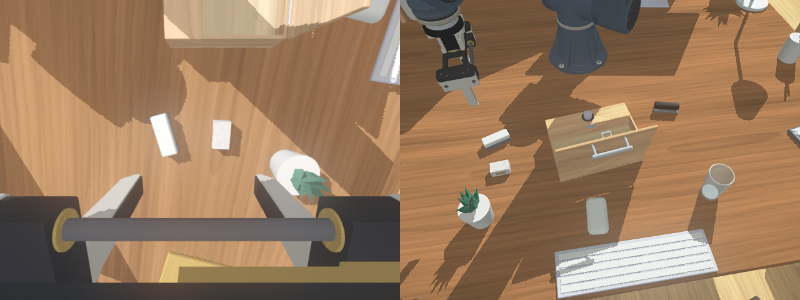

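The lid rests open. In the wrist view (half size) the eraser is at (164,134) and the carton at (222,135); the plant's pot at (296,168) is close to the carton.

```bash
cat >> h.py <<'E'
def rects(im,roi,mask,z,pose,n="wrist"):
    x0,x1,y0,y1=roi;k=np.zeros(mask.shape,np.uint8);k[y0:y1,x0:x1]=mask[y0:y1,x0:x1]*255
    ct=max(cv2.findContours(k,0,1)[0],key=cv2.contourArea)[:,0]
    w=np.array([plane(n,q,z,pose)[:2] for q in ct]).astype(np.float32)
    b=cv2.boxPoints(cv2.minAreaRect(w));e=[b[1]-b[0],b[2]-b[1]];l=[np.linalg.norm(v) for v in e];i=int(np.argmax(l))
    print("c",b.mean(0),"LxW",l[i],l[1-i],"long-axis yaw",np.degrees(np.arctan2(e[i][1],e[i][0]))%180)
E
python3 - <<'E'
from h import *
im=cv2.imread("pics/w2.png");h=cv2.cvtColor(im,cv2.COLOR_BGR2HSV);p=np.load("w2.npy")
m=(h[...,1]<50)&(h[...,2]>170)
rects(im,(230,290,170,255),m,.03,p);rects(im,(330,380,180,250),m,.028,p)
c=im[160:270,220:400];cv2.imwrite("pics/c3.png",cv2.resize(c,None,fx=4,fy=4))
print(np.round(proj("wrist",(.5481,-.312,.028),p)))
im=cv2.imread("pics/s2.png");h=cv2.cvtColor(im,cv2.COLOR_BGR2HSV)
m=h[...,2]<75
for x0,y0 in[(400,155)]:
    rects(im,(400,460,155,188),m,.035,None,"scene")
E
```

```text
c [ 0.4272193  -0.32612807] LxW 0.088250406 0.035157643 long-axis yaw 112.62662
c [ 0.54367876 -0.30836555] LxW 0.061187178 0.038104046 long-axis yaw 95.50435
[357. 219.]
c [0.38704476 0.2754123 ] LxW 0.0873744 0.027389094 long-axis yaw 69.0543
```

View pics/c3.png

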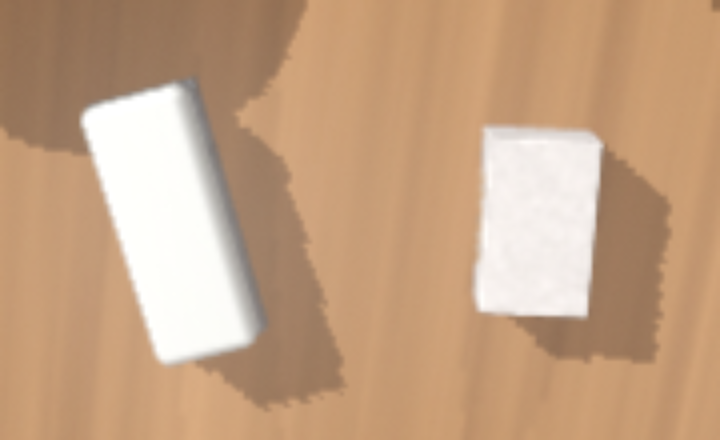

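The crop shows both items clean-edged: eraser tilted, carton nearly parallel to the box's y. Both rectangles match the given sizes.

```bash
python3 -c "
from h import *
go((.427,-.326,.015),22.6)"
```

```text
shift [-0.0134 -0.0715  0.2962] turn [  0.    0.  -14.4] inbox [ -44.4 -296.6] z 0.3112
```

```bash
python3 -m jog '[[0,-0.003,-0.018,0.03,0,0,-5],[0,-0.006,-0.036,0.06,0,0,-10],[0,-0.013,-0.055,0.095,0,0,-14.4],[0,-0.0134,-0.0715,0.13,0,0,-14.4],[0,-0.0134,-0.0715,0.165,0,0,-14.4]]'
python3 -m jog '[[0.25,0,0,0.035,0,0,0],[0.25,0,0,0.07,0,0,0],[0.25,0,0,0.1,0,0,0],[0.25,0,0,0.12,0,0,0],[0.25,0,0,0.13,0,0,0]]'
python3 -m jog '[[1,0,0,0,0,0,0],[1,0,0,0,0,0,0],[1,0,0,0,0,0,0],[1,0,0,0,0,0,0],[1,0,0,0,0,0,0]]' 20
python3 -c "
from h import *
go((.427,-.326,.015),22.6)"
```

```text
clock: 12.38
tcp_pos: [0.4248, -0.3262, 0.1444]
ee_rot: [-1.743, -2.613, 0.0]
ft_force: [0.2, -1.1, 0.3]
width: 0.0927
finger_force: 0.0
clock: 12.8
tcp_pos: [0.4259, -0.325, 0.0129]
ee_rot: [-1.741, -2.611, -0.001]
ft_force: [-0.4, 0.3, 0.2]
width: 0.0703
finger_force: 0.0
clock: 13.22
tcp_pos: [0.4266, -0.3266, 0.0168]
ee_rot: [1.743, 2.612, -0.0]
ft_force: [-0.8, 0.5, 0.1]
width: 0.0407
finger_force: 0.0
shift [0.0004 0.0006 0.0018] turn [ 0.   0.1 -0. ] inbox [-116.2 -310.6] z 0.0168
```

```bash
python3 -m jog '[[1,0,0,0,0,0,0],[1,0,0,0,0,0,0],[1,0,0,0,0,0,0],[1,0,0,-0.01,0,0,0],[1,0,0,-0.03,0,0,0]]'
python3 -m jog '[[1,0,0,-0.03,0,0,0],[1,0,0,-0.06,0,0,0],[1,0,0,-0.09,0,0,0],[1,0,0,-0.12,0,0,0],[1,0,0,-0.12,0,0,0]]'
python3 -c "
from h import *
go(W(.028,-.09,.0515),98.2)"
```

```text
clock: 13.63
tcp_pos: [0.4251, -0.3254, 0.045]
ee_rot: [-1.742, -2.61, -0.001]
ft_force: [-0.6, -0.6, -0.6]
width: 0.0355
finger_force: 20.0
clock: 14.05
tcp_pos: [0.4277, -0.3277, 0.1718]
ee_rot: [1.739, 2.606, -0.002]
ft_force: [-0.2, -0.6, -0.1]
width: 0.0355
finger_force: 20.0
shift [0.1804 0.1933 0.1196] turn [ -0.1   0.5 -75.6] inbox [-115.2 -311.9] z 0.1718
```

```bash
python3 -m jog '[[1,0.024,0.026,0,0,0,-7],[1,0.048,0.052,0,0,0,-14],[1,0.072,0.078,0,0,0,-21],[1,0.096,0.104,0,0,0,-28],[1,0.12,0.13,0,0,0,-35]]'
python3 -c "
from h import *
go(W(.028,-.09,.0515),98.2)"
```

```text
clock: 14.47
tcp_pos: [0.5001, -0.1638, 0.1658]
ee_rot: [-0.869, -3.019, 0.0]
ft_force: [0.2, -0.4, -1.0]
width: 0.0357
finger_force: 20.0
shift [0.0086 0.0845 0.1143] turn [  0.   -0.  -40.3] inbox [ -20.1 -160. ] z 0.1658
```

```bash
python3 -m jog '[[1,0.002,0.017,0,0,0,-7],[1,0.004,0.034,0,0,0,-14],[1,0.006,0.05,0,0,0,-21],[1,0.0086,0.068,0.01,0,0,-28],[1,0.0086,0.0845,0.02,0,0,-35]]'
python3 -m jog '[[1,0,0,0.01,0,0,-5.3],[1,0,0,0.02,0,0,-5.3],[1,0,0,0.03,0,0,-5.3],[1,0,0,0.04,0,0,-5.3],[1,0,0,0.045,0,0,-5.3]]'
python3 -c "
from h import *
go(W(.028,-.09,.0515),98.2)"
```

```text
clock: 14.88
tcp_pos: [0.5382, -0.0885, 0.1458]
ee_rot: [-0.08, 3.14, -0.0]
ft_force: [0.5, -0.0, -0.6]
width: 0.0358
finger_force: 20.0
clock: 15.3
tcp_pos: [0.5373, -0.0898, 0.0992]
ee_rot: [0.211, -3.133, -0.001]
ft_force: [-0.4, -0.1, -0.3]
width: 0.0355
finger_force: 20.0
shift [-0.0008  0.002   0.0477] turn [ 0.  -0.1 -0.5] inbox [ 27.2 -92. ] z 0.0992
```

```bash
python3 -m jog '[[1,0,0.002,0.015,0,0,0],[1,0,0.002,0.028,0,0,0],[1,0,0.002,0.038,0,0,0],[1,0,0.002,0.044,0,0,0],[1,0,0.002,0.047,0,0,0]]'
python3 -m jog '[[0.4,0,0,0,0,0,0],[0.4,0,0,0,0,0,0],[0.4,0,0,0,0,0,0],[0.4,0,0,0,0,0,0],[0.4,0,0,0,0,0,0]]'
python3 -m jog '[[0.3,0,0,-0.03,0,0,0],[0.2,0,0,-0.07,0,0,0],[0,0,0,-0.11,0,0,0],[0,0,0,-0.15,0,0,0],[0,0,0,-0.19,0,0,0]]'
python3 -c "
from h import *
go((.544,-.310,.25),98.2)"
```

```text
clock: 15.72
tcp_pos: [0.5375, -0.0877, 0.0529]
ee_rot: [0.214, -3.133, -0.0]
ft_force: [-0.4, 0.5, -0.9]
width: 0.0356
finger_force: 20.0
clock: 16.13
tcp_pos: [0.538, -0.0876, 0.0541]
ee_rot: [-0.215, 3.133, -0.0]
ft_force: [0.0, 0.1, 0.3]
width: 0.0556
finger_force: 0.0
clock: 16.55
tcp_pos: [0.5374, -0.0874, 0.246]
ee_rot: [-0.215, 3.134, -0.0]
ft_force: [0.7, 1.6, 0.3]
width: 0.0842
finger_force: 0.0
shift [ 0.0239 -0.2214 -0.004 ] turn [-0.   0.  -0.3] inbox [ 27.6 -89.7] z 0.246
```

```bash
python3 -m jog '[[0,0,-0.04,0,0,0,0],[0,0,-0.08,0,0,0,0],[0,0,-0.12,0,0,0,0],[0,0,-0.16,0,0,0,0],[0,0,-0.2,0,0,0,0]]'
python3 -m jog '[[0,0.01,-0.02,0,0,0,0],[0,0.01,-0.02,0,0,0,0],[0,0.01,-0.02,0,0,0,0],[0,0.01,-0.02,0,0,0,0],[0,0.01,-0.02,0,0,0,0]]'
cat > look.py <<'E'
import sys
from h import *
n=sys.argv[1];p=pose();np.save(n+".npy",np.array(p));cv2.imwrite(f"pics/{n}.png",vision.camera("wrist")[:,:,::-1])
E
python3 look.py w3; python3 - <<'E'
from h import *
p=np.load("w3.npy");im=cv2.imread("pics/w3.png");h=cv2.cvtColor(im,cv2.COLOR_BGR2HSV)
print(proj("wrist",(.544,-.31,.028),p),proj("wrist",(.704,-.367,0),p))
m=(h[...,1]<50)&(h[...,2]>110)
u,v=proj("wrist",(.544,-.31,.028),p).astype(int)
rects(im,(max(u-70,0),u+70,max(v-70,0),v+70),m,.028,p)
go((.544,-.31,.015),98.2)
E
```

```text
clock: 16.97
tcp_pos: [0.5651, -0.2876, 0.2441]
ee_rot: [-0.216, 3.134, -0.001]
ft_force: [0.0, -0.1, 0.2]
width: 0.093
finger_force: 0.0
clock: 17.38
tcp_pos: [0.5583, -0.3057, 0.2439]
ee_rot: [-0.217, 3.134, 0.0]
ft_force: [-0.4, 0.2, 0.1]
width: 0.0932
finger_force: 0.0
[314.25684367 202.7558637 ] [253.1221764 316.2129757]
c [ 0.5433401 -0.3100904] LxW 0.058407646 0.039077416 long-axis yaw 95.45425
shift [ 0.0148 -0.0023  0.2289] turn [-0.   0.  -0.3] inbox [  17.1 -308.7] z 0.2439
```

View pics/w3.png

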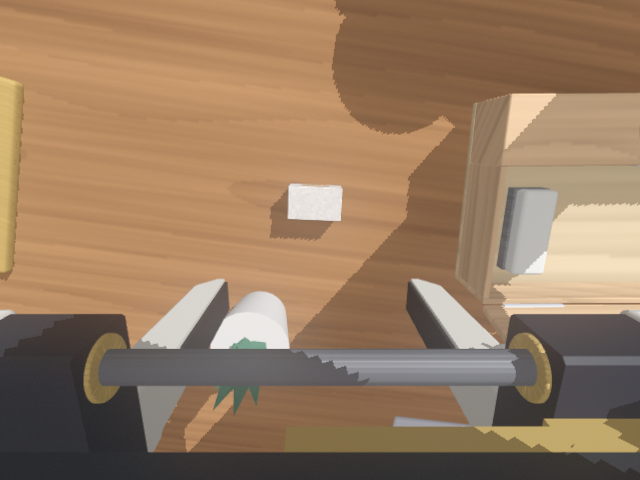

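The carton sits at (314,202), exactly where predicted; the eraser lies in the bay at (527,230). The pot is well clear.

```bash
python3 -m jog '[[0,0.005,-0.001,0.04,0,0,1],[0,0.01,-0.002,0.075,0,0,2.4],[0,0.0148,-0.002,0.11,0,0,2.4],[0,0.0148,-0.002,0.14,0,0,2.4],[0,0.0148,-0.002,0.17,0,0,2.4]]'
python3 -m jog '[[0,0,0,0.025,0,0,0],[0,0,0,0.045,0,0,0],[0,0,0,0.055,0,0,0],[0,0,0,0.058,0,0,0],[0,0,0,0.058,0,0,0]]'
python3 -m jog '[[1,0,0,0,0,0,0],[1,0,0,0,0,0,0],[1,0,0,0,0,0,0],[1,0,0,0,0,0,0],[1,0,0,0,0,0,0]]' 20
python3 -m jog '[[1,0,0,0,0,0,0],[1,0,0,0,0,0,0],[1,0,0,-0.03,0,0,0],[1,0,0,-0.06,0,0,0],[1,0,0,-0.1,0,0,0]]'
python3 -c "
from h import *
go(W(.028,0,.052),98.2)"
```

```text
clock: 17.85
tcp_pos: [0.5435, -0.3098, 0.0724]
ee_rot: [0.152, -3.138, -0.0]
ft_force: [0.1, 0.4, 0.1]
width: 0.0929
finger_force: 0.0
clock: 18.27
tcp_pos: [0.5439, -0.3104, 0.0158]
ee_rot: [0.151, -3.138, -0.0]
ft_force: [-0.1, -0.6, 0.4]
width: 0.0931
finger_force: 0.0
clock: 18.68
tcp_pos: [0.5438, -0.311, 0.0162]
ee_rot: [-0.15, 3.137, -0.001]
ft_force: [0.6, 0.7, 0.3]
width: 0.0644
finger_force: 0.0
clock: 19.1
tcp_pos: [0.5424, -0.3101, 0.1148]
ee_rot: [0.15, -3.135, -0.004]
ft_force: [0.4, 0.1, -1.3]
width: 0.058
finger_force: 20.0
shift [-0.0124  0.3116  0.0636] turn [ 0.2 -0.2 -2.7] inbox [   0.8 -310.8] z 0.1148
```

```bash
python3 -m jog '[[1,0,0.02,-0.02,0,0,0],[1,0,0.055,-0.03,0,0,0],[1,-0.003,0.095,-0.03,0,0,-1],[1,-0.006,0.135,-0.03,0,0,-2],[1,-0.008,0.17,-0.03,0,0,-2.7]]'
python3 -m jog '[[1,0,0.04,0,0,0,0],[1,-0.002,0.075,0,0,0,0],[1,-0.004,0.11,0,0,0,0],[1,-0.004,0.14,0.01,0,0,0],[1,-0.004,0.1416,0.03,0,0,0]]'
python3 -c "
from h import *
go(W(.028,0,.052),98.2)"
```

```text
clock: 19.52
tcp_pos: [0.5349, -0.1389, 0.1459]
ee_rot: [-0.225, 3.133, 0.0]
ft_force: [0.7, 0.5, -1.3]
width: 0.0579
finger_force: 20.0
clock: 19.93
tcp_pos: [0.5195, 0.0038, 0.117]
ee_rot: [-0.228, 3.13, 0.0]
ft_force: [0.1, -0.3, -0.9]
width: 0.0573
finger_force: 20.0
shift [-0.0048 -0.0031  0.065 ] turn [-0.   0.2  0.1] inbox [22.9  3.1] z 0.117
```

```bash
python3 -m jog '[[1,-0.005,-0.003,0.02,0,0,0],[1,-0.005,-0.003,0.04,0,0,0],[1,-0.005,-0.003,0.053,0,0,0],[1,-0.005,-0.003,0.06,0,0,0],[1,-0.005,-0.003,0.064,0,0,0]]'
python3 -m jog '[[0.2,0,0,0,0,0,0],[0.2,0,0,0,0,0,0],[0.2,0,0,0,0,0,0],[0.2,0,0,0,0,0,0],[0.2,0,0,0,0,0,0]]'
python3 -m jog '[[0.2,0,0,-0.03,0,0,0],[0.2,0,0,-0.06,0,0,0],[0.1,0,0,-0.1,0,0,0],[0,0,0,-0.14,0,0,0],[0,0,0,-0.18,0,0,0]]'
python3 -c "
from h import *
go((.40,.28,.26),98.2)"
```

```text
clock: 20.35
tcp_pos: [0.5242, -0.0024, 0.0508]
ee_rot: [0.224, -3.132, -0.0]
ft_force: [0.5, 0.2, -1.7]
width: 0.0579
finger_force: 20.0
clock: 20.77
tcp_pos: [0.5249, -0.0025, 0.0522]
ee_rot: [-0.224, 3.133, -0.0]
ft_force: [-0.4, 0.0, -0.9]
width: 0.0743
finger_force: 0.0
clock: 21.18
tcp_pos: [0.5241, -0.0024, 0.2339]
ee_rot: [-0.224, 3.133, -0.0]
ft_force: [0.6, 1.2, -0.1]
width: 0.0895
finger_force: 0.0
shift [ 0.0828  0.2971 -0.0262] turn [-0.  0. -0.] inbox [26.7 -3.6] z 0.2339
```

```bash
python3 -m jog '[[0,0.01,0.04,-0.02,0,0,0],[0,0.02,0.08,-0.05,0,0,0],[0,0.03,0.12,-0.05,0,0,0],[0,0.04,0.16,-0.05,0,0,0],[0,0.05,0.195,-0.05,0,0,0]]'
python3 -m jog '[[0,0.01,0.04,0,0,0,0],[0,0.02,0.08,0,0,0,0],[0,0.03,0.1,0,0,0,0],[0,0.03,0.1,0,0,0,0],[0,0.03,0.1,0,0,0,0]]'
python3 look.py w4; python3 - <<'E'
from h import *
p=np.load("w4.npy");im=cv2.imread("pics/w4.png");h=cv2.cvtColor(im,cv2.COLOR_BGR2HSV)
print(p,proj("wrist",(.387,.275,.035),p),proj("wrist",(.418,.2865,.035),p))
E
```

```text
clock: 21.6
tcp_pos: [0.4487, 0.1802, 0.2828]
ee_rot: [-0.223, 3.131, 0.001]
ft_force: [0.8, -0.1, 0.1]
width: 0.093
finger_force: 0.0
clock: 22.02
tcp_pos: [0.4051, 0.274, 0.2818]
ee_rot: [-0.228, 3.133, -0.0]
ft_force: [-0.7, 0.5, 0.3]
width: 0.0931
finger_force: 0.0
[[ 4.05072520e-01  2.73995734e-01  2.81819385e-01]
 [-2.27500103e-01  3.13298749e+00 -4.01557593e-05]] [319.57558916 195.82203822] [325.30104214 222.95777756]
```

View pics/w4.png

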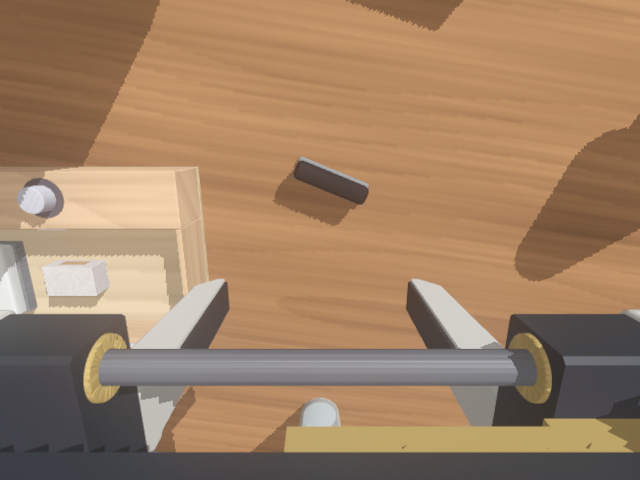

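The stapler lies at (331,183), so it has been knocked since the first look. The carton (76,278) and eraser are in the bay.

```bash
python3 - <<'E'
from h import *
p=np.load("w4.npy");im=cv2.imread("pics/w4.png");h=cv2.cvtColor(im,cv2.COLOR_BGR2HSV)
for t in(55,70):rects(im,(280,390,145,215),h[...,2]<t,.035,p)
rects(im,(280,390,145,215),(h[...,2]<70)|(h[...,1]<60),.03,p)
go((.377,.280,.018),162)
E
```

```text
Traceback (most recent call last):
  File "h.py", line 40, in rects
    ct=max(cv2.findContours(k,0,1)[0],key=cv2.contourArea)[:,0]
       ~~~^^^^^^^^^^^^^^^^^^^^^^^^^^^^^^^^^^^^^^^^^^^^^^^^
ValueError: max() iterable argument is empty
```

```bash
python3 - <<'E'
from h import *
p=np.load("w4.npy");im=cv2.imread("pics/w4.png");h=cv2.cvtColor(im,cv2.COLOR_BGR2HSV)
print(h[183,331],h[207,305],h[163,315])
for t in(75,85,95):
  m=(h[...,2]<t);print(m[145:215,280:390].sum())
  if m[145:215,280:390].sum()>50: rects(im,(280,390,145,215),m,.035,p)
rects(im,(280,390,145,215),(h[...,2]<95)|(h[...,1]<70),.03,p)
go((.377,.280,.018),162)
E
```

```text
[ 8 62 82] [ 13 124 138] [110   4 175]
70
c [0.37756044 0.27896842] LxW 0.034879226 0.0021451078 long-axis yaw 76.66716
1062
c [0.3697259 0.2854863] LxW 0.087255195 0.021291267 long-axis yaw 76.298355
1428
c [0.36995783 0.2855242 ] LxW 0.088030145 0.021730153 long-axis yaw 76.29191
c [0.368226  0.2861901] LxW 0.08941252 0.02655876 long-axis yaw 76.33161
shift [0.0275 0.0108 0.2638] turn [ -0.    0.  -63.8] inbox [-51.2 286.1] z 0.2818
```

```bash
python3 -m jog '[[0,0.01,0.004,0,0,0,-7],[0,0.02,0.008,0.01,0,0,-14],[0,0.03,0.01,0.03,0,0,-21],[0,0.034,0.012,0.05,0,0,-28],[0,0.034,0.012,0.08,0,0,-35]]'
python3 -m jog '[[0,0,0,0.02,0,0,-7],[0,0,0,0.04,0,0,-14],[0.2,0,0,0.06,0,0,-21],[0.2,0,0,0.08,0,0,-28],[0.3,0,0,0.1,0,0,-33.1]]'
python3 -c "
from h import *
go((.370,.2855,.018),166.3)"
```

```text
clock: 22.48
tcp_pos: [0.3711, 0.2799, 0.2024]
ee_rot: [-1.161, 2.915, 0.001]
ft_force: [-0.1, 0.3, 0.4]
width: 0.0932
finger_force: 0.0
clock: 22.9
tcp_pos: [0.3711, 0.2793, 0.1009]
ee_rot: [-1.945, 2.466, -0.0]
ft_force: [0.2, 0.3, 0.2]
width: 0.0776
finger_force: 0.0
shift [-0.0057  0.0026  0.0829] turn [-0.   0.   0.2] inbox [-84.5 297. ] z 0.1009
```

```bash
python3 -m jog '[[0.3,-0.006,0.0026,0.03,0,0,0],[0.3,-0.006,0.0026,0.055,0,0,0],[0.3,-0.006,0.0026,0.07,0,0,0],[0.3,-0.006,0.0026,0.08,0,0,0],[0.3,-0.006,0.0026,0.083,0,0,0]]'
python3 -m jog '[[1,0,0,0,0,0,0],[1,0,0,0,0,0,0],[1,0,0,0,0,0,0],[1,0,0,0,0,0,0],[1,0,0,0,0,0,0]]' 25
python3 -m jog '[[1,0,0,0,0,0,0],[1,0,0,0,0,0,0],[1,0,0,0,0,0,0],[1,0,0,-0.02,0,0,0],[1,0,0,-0.05,0,0,0]]'
python3 -c "
from h import *
go(W(.028,.09,.15),98.2)"
```

```text
clock: 23.32
tcp_pos: [0.3693, 0.2858, 0.0175]
ee_rot: [1.937, -2.471, -0.0]
ft_force: [-0.2, -1.0, 0.7]
width: 0.0652
finger_force: 0.0
clock: 23.73
tcp_pos: [0.3695, 0.2871, 0.0192]
ee_rot: [-1.939, 2.47, -0.0]
ft_force: [0.5, 0.2, -0.6]
width: 0.0363
finger_force: 0.0
clock: 24.15
tcp_pos: [0.3678, 0.286, 0.0675]
ee_rot: [1.937, -2.467, -0.001]
ft_force: [0.1, 0.1, -2.2]
width: 0.022
finger_force: 34.0
shift [ 0.156  -0.1863 -0.0826] turn [ 0.  -0.3 68.1] inbox [-86.9 304.2] z 0.0675
```

```bash
python3 -m jog '[[1,0.005,-0.005,-0.03,0,0,3],[1,0.02,-0.02,-0.06,0,0,10],[1,0.035,-0.042,-0.085,0,0,17],[1,0.055,-0.066,-0.085,0,0,24],[1,0.075,-0.09,-0.085,0,0,31]]'
python3 -c "
from h import *
go(W(.028,.09,.15),98.2)"
```

```text
clock: 24.57
tcp_pos: [0.4399, 0.192, 0.1552]
ee_rot: [-1.201, 2.9, -0.0]
ft_force: [0.6, -0.9, -1.4]
width: 0.0223
finger_force: 34.0
shift [ 0.0207 -0.1228  0.0054] turn [-0.   0.2 36.8] inbox [-28.9 200.8] z 0.1552
```

```bash
python3 -m jog '[[1,0.004,-0.024,0,0,0,7],[1,0.008,-0.048,0,0,0,14],[1,0.012,-0.073,0,0,0,21],[1,0.016,-0.098,0,0,0,28],[1,0.0207,-0.1228,0.005,0,0,35]]'
python3 -m jog '[[1,0,0,0,0,0,1.8],[1,0,0,0.01,0,0,1.8],[1,0,0,0.02,0,0,1.8],[1,0,0,0.03,0,0,1.8],[1,0,0,0.04,0,0,1.8]]'
python3 -c "
from h import *
go(W(.028,.09,.055),98.2)"
```

```text
clock: 24.98
tcp_pos: [0.5123, 0.0905, 0.1491]
ee_rot: [-0.272, 3.129, 0.0]
ft_force: [0.2, 0.2, -1.9]
width: 0.0219
finger_force: 34.0
clock: 25.4
tcp_pos: [0.5107, 0.0921, 0.1072]
ee_rot: [0.235, -3.132, -0.0]
ft_force: [-0.2, -0.4, -1.7]
width: 0.0216
finger_force: 34.0
shift [-0.0011 -0.0018  0.0522] turn [ 0.  -0.1  0.4] inbox [26.9 91.8] z 0.1072
```

```bash
python3 -m jog '[[1,0,-0.002,0.02,0,0,0],[1,0,-0.002,0.035,0,0,0],[1,0,-0.002,0.045,0,0,0],[1,0,-0.002,0.05,0,0,0],[1,0,-0.002,0.054,0,0,0]]'
python3 -m jog '[[0.6,0,0,0,0,0,0],[0.6,0,0,0,0,0,0],[0.6,0,0,0,0,0,0],[0.6,0,0,0,0,0,0],[0.6,0,0,0,0,0,0]]'
python3 -m jog '[[0.6,0,0,-0.03,0,0,0],[0.6,0,0,-0.07,0,0,0],[0.6,0,0,-0.11,0,0,0],[0.6,0,0,-0.15,0,0,0],[0.6,0,0,-0.19,0,0,0]]'
python3 -m jog '[[0.6,0.03,-0.02,-0.02,0,0,0],[0.6,0.06,-0.04,-0.05,0,0,0],[0.6,0.09,-0.06,-0.06,0,0,0],[0.6,0.1,-0.09,-0.06,0,0,0],[0.6,0.1,-0.09,-0.06,0,0,0]]'
python3 look.py w5; python3 -c "
from h import *
im=vision.camera('scene')[:,:,::-1];cv2.imwrite('pics/s5.png',im)
cv2.imwrite('pics/v5.png',np.hstack([cv2.resize(cv2.imread('pics/w5.png'),(400,300)),cv2.resize(im[130:360,150:457],(400,300))]))"
```

```text
clock: 25.82
tcp_pos: [0.5114, 0.0898, 0.0539]
ee_rot: [0.233, -3.132, -0.0]
ft_force: [0.2, -0.2, -1.7]
width: 0.0218
finger_force: 34.0
clock: 26.23
tcp_pos: [0.512, 0.0896, 0.0551]
ee_rot: [-0.232, 3.132, -0.0]
ft_force: [0.4, -0.6, -0.6]
width: 0.0371
finger_force: 0.0
clock: 26.65
tcp_pos: [0.5113, 0.0895, 0.247]
ee_rot: [-0.232, 3.133, -0.0]
ft_force: [0.5, 1.2, -0.8]
width: 0.0373
finger_force: 0.0
clock: 27.07
tcp_pos: [0.4249, -0.0174, 0.3061]
ee_rot: [-0.228, 3.13, -0.003]
ft_force: [-0.1, 0.5, -0.1]
width: 0.0372
finger_force: 0.0
```

View pics/v5.png

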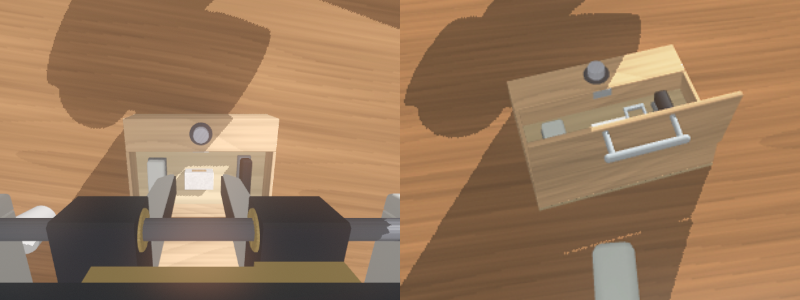

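All three items lie flat in the bay: eraser (157,170), carton (200,178) and stapler (245,168) in the half-size wrist view. The lid is still open. Next I regrip the handle.

```bash
python3 -m jog '[[0.75,-0.02,0,0,0,0,7],[0.75,-0.05,0,0,0,0,14],[0.75,-0.08,0,0,0,0,21],[0.75,-0.11,0,0,0,0,28],[0.75,-0.14,0,0,0,0,35]]'
python3 -m jog '[[0.75,0,0,0,0,0,7],[0.75,0,0,0,0,0,14],[0.75,0,0,0,0,0,21],[0.75,0,0,0,0,0,28],[0.75,0,0,0,0,0,35]]'
python3 -m jog '[[0.75,0,0,0,0,0,7],[0.75,0,0,0,0,0,14],[0.75,0,0,0,0,0,20],[0.75,0,0,0,0,0,20],[0.75,0,0,0,0,0,20]]'
python3 -c "
from h import *
go((.6605,.019,.25),8.2)"
```

```text
clock: 27.58
tcp_pos: [0.5661, 0.008, 0.3039]
ee_rot: [-0.728, -3.055, -0.0]
ft_force: [0.7, 0.6, 0.2]
width: 0.0235
finger_force: 0.0
clock: 28.0
tcp_pos: [0.5648, 0.0078, 0.3039]
ee_rot: [-1.613, -2.695, 0.0]
ft_force: [-0.8, 0.4, 0.7]
width: 0.0234
finger_force: 0.0
clock: 28.42
tcp_pos: [0.5647, 0.0073, 0.3041]
ee_rot: [-2.046, -2.383, 0.001]
ft_force: [0.2, -0.2, 0.1]
width: 0.0235
finger_force: 0.0
shift [-0.003   0.0965  0.0541] turn [-0.  -0.   0.5] inbox [68.2  0.2] z 0.3041
```

```bash
python3 -m jog '[[0.73,-0.003,0.03,0,0,0,0.5],[0.73,-0.003,0.06,0,0,0,0.5],[0.73,-0.003,0.0965,0,0,0,0.5],[0.73,-0.003,0.0965,0.025,0,0,0.5],[0.73,-0.003,0.0965,0.054,0,0,0.5]]'
python3 -m jog '[[0.73,0,0,0.008,0,0,0],[0.73,0,0,0.016,0,0,0],[0.73,0,0,0.024,0,0,0],[0.73,0,0,0.032,0,0,0],[0.73,0,0,0.036,0,0,0]]'
python3 -c "
from h import *
go((.6608,.019,.1905),8.2)"
```

```text
clock: 28.83
tcp_pos: [0.6628, 0.0185, 0.2508]
ee_rot: [2.054, 2.373, 0.004]
ft_force: [0.6, -0.9, -0.4]
width: 0.0252
finger_force: 0.0
clock: 29.25
tcp_pos: [0.6604, 0.0177, 0.2145]
ee_rot: [2.061, 2.371, 0.0]
ft_force: [-0.3, 0.2, -0.8]
width: 0.0253
finger_force: 0.0
shift [0.0012 0.0005 0.024 ] turn [ 0.   0.  -0.2] inbox [164.5  -3.2] z 0.2145
```

```bash
python3 -m jog '[[0.73,0.001,0,0.006,0,0,0],[0.73,0.001,0,0.012,0,0,0],[0.73,0.001,0,0.018,0,0,0],[0.73,0.001,0,0.023,0,0,0],[0.73,0.001,0,0.023,0,0,0]]'
python3 -m jog '[[1,0,0,0,0,0,0],[1,0,0,0,0,0,0],[1,0,0,0,0,0,0],[1,0,0,0,0,0,0],[1,0,0,0,0,0,0]]' 30
```

```text
clock: 29.67
tcp_pos: [0.6599, 0.0187, 0.1904]
ee_rot: [-2.061, -2.37, 0.002]
ft_force: [-0.1, -0.0, -0.1]
width: 0.0246
finger_force: 0.0
clock: 30.08
tcp_pos: [0.6605, 0.0187, 0.192]
ee_rot: [2.061, 2.37, 0.001]
ft_force: [0.3, 0.6, 0.7]
width: 0.0098
finger_force: 30.0
```

```bash
python3 -m jog '[[1,0,-0.009,-0.0043,0,0,0],[1,0,-0.018,-0.008,0,0,0],[1,0,-0.027,-0.011,0,0,0],[1,0,-0.0365,-0.013,0,0,0],[1,0,-0.046,-0.015,0,0,0]]'
python3 -m jog '[[1,0,-0.0097,-0.001,0,0,0],[1,0,-0.0195,-0.0013,0,0,0],[1,0,-0.029,-0.001,0,0,0],[1,0,-0.039,0,0,0,0],[1,0,-0.0485,0.0018,0,0,0]]'
python3 -m jog '[[1,0,-0.0095,0.0023,0,0,0],[1,0,-0.0187,0.0054,0,0,0],[1,0,-0.028,0.009,0,0,0],[1,0,-0.0365,0.0133,0,0,0],[1,0,-0.045,0.018,0,0,0]]'
python3 -m jog '[[1,0,-0.008,0.0055,0,0,0],[1,0,-0.0157,0.0115,0,0,0],[1,0,-0.023,0.018,0,0,0],[1,0,-0.03,0.025,0,0,0],[1,0,-0.036,0.0325,0,0,0]]'
python3 -c "
from h import *
go(W(-.033,0,.1105),8.2)"
```

```text
clock: 30.5
tcp_pos: [0.6139, 0.0121, 0.2073]
ee_rot: [2.061, 2.37, 0.001]
ft_force: [2.8, -0.6, 1.3]
width: 0.01
finger_force: 30.0
clock: 30.92
tcp_pos: [0.5655, 0.0055, 0.2052]
ee_rot: [2.062, 2.37, 0.0]
ft_force: [0.6, 0.0, 2.5]
width: 0.01
finger_force: 30.0
clock: 31.33
tcp_pos: [0.5208, -0.0006, 0.1868]
ee_rot: [-2.062, -2.37, 0.0]
ft_force: [1.8, 0.8, -1.7]
width: 0.0099
finger_force: 30.0
clock: 31.75
tcp_pos: [0.4854, -0.0056, 0.1537]
ee_rot: [-2.061, -2.37, 0.001]
ft_force: [0.4, 2.2, -0.5]
width: 0.0098
finger_force: 30.0
shift [ 0.0012 -0.0208  0.0432] turn [-0.  -0.  -0.2] inbox [-12.2  -1.3] z 0.1537
```

```bash
python3 -m jog '[[1,0,-0.0055,0.008,0,0,0],[1,0,-0.0105,0.016,0,0,0],[1,0,-0.015,0.0245,0,0,0],[1,0,-0.0185,0.033,0,0,0],[1,0,-0.0215,0.041,0,0,0]]'
python3 -m jog '[[1,0,0,0.001,0,0,0],[1,0,0,0.002,0,0,0],[1,0,0,0.002,0,0,0],[1,0,0,0.002,0,0,0],[1,0,0,0.002,0,0,0]]'
```

```text
clock: 32.17
tcp_pos: [0.4645, -0.0087, 0.1122]
ee_rot: [-2.061, -2.37, 0.001]
ft_force: [-1.6, 1.4, 0.9]
width: 0.0101
finger_force: 30.0
clock: 32.58
tcp_pos: [0.4641, -0.0087, 0.1109]
ee_rot: [-2.06, -2.369, 0.003]
ft_force: [-7.8, -0.5, 0.7]
width: 0.0099
finger_force: 30.0
```

```bash
python3 -m jog '[[0.7,0,0,0,0,0,0],[0.7,0,0,0,0,0,0],[0.7,0,0,0,0,0,0],[0.7,0,0,0,0,0,0],[0.7,0,0,0,0,0,0]]'
python3 -m jog '[[0.7,0,0,-0.02,0,0,0],[0.7,0,0,-0.04,0,0,0],[0.7,0,0,-0.055,0,0,0],[1,0,0,-0.055,0,0,0],[1,0,0,-0.055,0,0,0]]'
python3 -c "
from h import *
cv2.imwrite('pics/s6.png',cv2.resize(vision.camera('side')[220:390,190:390,::-1],None,fx=3,fy=3,interpolation=2))
go(W(-.072,.002,.107),8.2)"
```

```text
clock: 33.0
tcp_pos: [0.4655, -0.0087, 0.1114]
ee_rot: [2.061, 2.37, 0.001]
ft_force: [0.3, -0.7, -0.0]
width: 0.0275
finger_force: 0.0
clock: 33.42
tcp_pos: [0.4655, -0.0087, 0.1666]
ee_rot: [2.061, 2.369, 0.001]
ft_force: [0.4, -0.3, 0.5]
width: 0.0188
finger_force: 0.0
shift [ 0.0032 -0.0393  0.0589] turn [-0.   0.  -0.2] inbox [-32.7  -1.4] z 0.1659
```

View pics/s6.png

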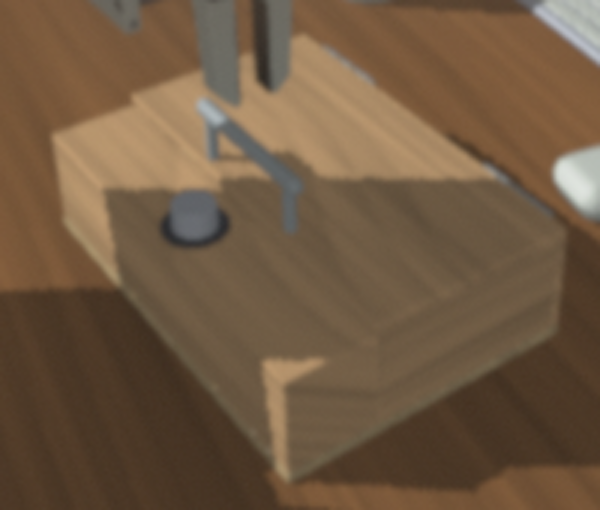

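The lid is shut flat and the button at (194,210) stands tall, unlocked. Now I press it.

```bash
python3 -m jog '[[1,0.003,-0.013,0,0,0,0],[1,0.003,-0.026,0,0,0,0],[1,0.003,-0.039,0,0,0,0],[1,0.003,-0.039,0.02,0,0,0],[1,0.003,-0.039,0.04,0,0,0]]'
python3 -m jog '[[1,0,0,0.008,0,0,0],[1,0,0,0.014,0,0,0],[1,0,0,0.017,0,0,0],[1,0,0,0.019,0,0,0],[1,0,0,0.021,0,0,0]]'
python3 -m jog '[[1,0,0,0.002,0,0,0],[1,0,0,0.0035,0,0,0],[1,0,0,0.005,0,0,0],[1,0,0,0.0065,0,0,0],[1,0,0,0.008,0,0,0]]'
```

```text
clock: 33.88
tcp_pos: [0.4258, -0.0111, 0.1256]
ee_rot: [2.061, 2.37, 0.001]
ft_force: [-0.5, -0.5, 0.0]
width: 0.0004
finger_force: 0.0
clock: 34.3
tcp_pos: [0.4265, -0.0111, 0.1055]
ee_rot: [2.061, 2.37, 0.001]
ft_force: [-0.1, -0.1, -0.1]
width: 0.0007
finger_force: 0.0
clock: 34.72
tcp_pos: [0.4265, -0.0111, 0.0978]
ee_rot: [2.061, 2.37, 0.001]
ft_force: [-1.4, -0.1, 7.3]
width: 0.0006
finger_force: 3.4
```

```bash
python3 -m jog '[[1,0,0,0.0015,0,0,0],[1,0,0,0.003,0,0,0],[1,0,0,0.0045,0,0,0],[1,0,0,0.006,0,0,0],[1,0,0,0.0075,0,0,0]]'
python3 -m jog '[[1,0,0,0.001,0,0,0],[1,0,0,0.0015,0,0,0],[1,0,0,0.002,0,0,0],[1,0,0,0.002,0,0,0],[1,0,0,0.002,0,0,0]]'
```

```text
clock: 35.13
tcp_pos: [0.4266, -0.0111, 0.0904]
ee_rot: [2.061, 2.37, 0.001]
ft_force: [-1.9, 0.7, 9.2]
width: 0.0004
finger_force: 4.5
clock: 35.55
tcp_pos: [0.4267, -0.0111, 0.0896]
ee_rot: [2.061, 2.37, 0.001]
ft_force: [-9.0, 0.7, 30.0]
width: 0.0007
finger_force: 15.5
```

```bash
python3 -m jog '[[1,0,0,-0.002,0,0,0],[1,0,0,-0.004,0,0,0],[1,0,0,-0.006,0,0,0],[1,0,0,-0.008,0,0,0],[1,0,0,-0.01,0,0,0]]'
python3 -m jog '[[1,0,0,-0.002,0,0,0],[1,0,0,-0.003,0,0,0],[1,0,0,-0.003,0,0,0],[1,0,0,-0.003,0,0,0],[1,0,0,-0.003,0,0,0]]'
python3 -m jog '[[1,0,0,-0.02,0,0,0],[1,0,0,-0.05,0,0,0],[1,0,0,-0.09,0,0,0],[1,0,0,-0.13,0,0,0],[1,0,0,-0.15,0,0,0]]'
python3 - <<'E'
from h import *
cv2.imwrite('pics/s7.png',np.hstack([cv2.resize(vision.camera('side')[220:390,190:390,::-1],(400,340),interpolation=2),cv2.resize(vision.camera('scene')[:,:,::-1],(400,340))]))
E
```

```text
clock: 35.97
tcp_pos: [0.4266, -0.0111, 0.0983]
ee_rot: [2.061, 2.37, 0.001]
ft_force: [0.8, 0.7, 3.5]
width: 0.0004
finger_force: 1.9
clock: 36.38
tcp_pos: [0.426, -0.0111, 0.1006]
ee_rot: [-2.062, -2.37, 0.0]
ft_force: [-0.2, 0.3, -0.5]
width: 0.0004
finger_force: 0.0
clock: 36.8
tcp_pos: [0.427, -0.0112, 0.2548]
ee_rot: [2.059, 2.368, 0.004]
ft_force: [-0.2, -0.7, 0.1]
width: 0.0002
finger_force: 0.0
```

View pics/s7.png

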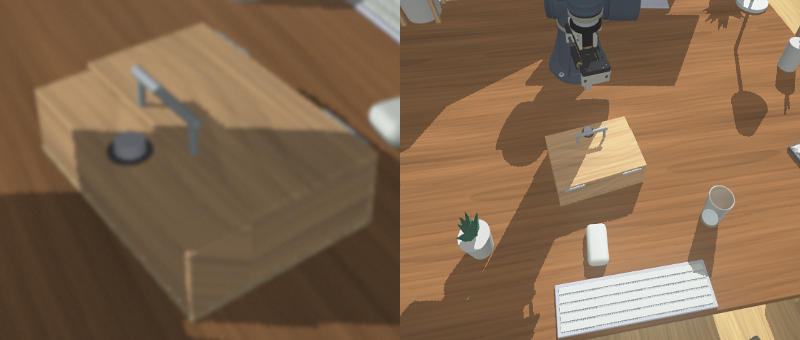

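The button at (129,147) has stayed low, with no force at tip height 89.6 mm, so it is latched. The lid is shut, the desk is clear on both sides, and the tumbler, plant and mouse are where they were.

```bash
python3 -c "
from station import sign_off
print(sign_off())"
```

```text
the job is handed in; nothing more can be done
None
```

The stapler, eraser and clip carton (no power bank today) are in the box, with the lid shut and the lock button latched down; I handed the job in at about 37 s on the robot clock, and no verdict came back.

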